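# Unhook a power module from its keyhole board and put it in the tote

## Robot

A 6-joint arm with a two-finger parallel gripper is mounted at the origin on the work surface. World frame = base frame: x ahead of the robot, y to its left, z up, the work surface at z = 0. Lengths are in m, angles in rad, forces in N, time in s.
With the tool pointing down it reaches from about 0.375 to 0.9 m from the base axis. Payload 3.1 kg.
Tool frame: the origin (TCP) lies at the very end of the fingers, on their centre line; the grasp point (between the pads) lies 19 mm behind it (manip.hold_point_z is the distance from the TCP to the grasp point, in m); y points along the fingers, z is the direction in which the jaws open and shut, and the axes are right-handed (so a half turn about y gives the same grasp; the last joint's range is limited). The gripper opens to 85 mm and grips with 20 to 120 N. Pads are 22 mm wide; open, the fingers measure 114 mm over their backs; the gripper's body (76 mm by 85 mm) begins 54 mm behind the grasp point. The pads swing forward as they close: fully open they stand 13 mm farther back than shut.
Start: joints at [-1.315, 0.527, 1.433, -0, 1.181, -0.178], TCP at [0.263, -0.567, 0.211] pointing down, gripper open.
Joint ranges: [-3.08, 3.08], [-0.75, 2.2], [0.22, 2.44], [-1.43, 4.57], [0, 2.65], [-2.85, 2.85]. Speed limits (rad/s): [2.79, 2.79, 3.14, 3.14, 3.14, 3.14].

## Interface

Orientations are given as a unit quaternion [x, y, z, w].
In Python, from station import manip, eyes, workorder gives the robot as it stands. The module is installed in compiled form; this text tells all that it offers.
- The arm moves only by the shell command python3 -m jog 'ROWS' [OPENING] [FORCE]. ROWS is JSON, a list of rows, each a list of 2 entries, a list of its own where there are three numbers: the shift along the tool's x, y, z in cm, then the turn about the tool's y in rad. A call has 1 to 20 rows; each row is the pose to reach, as a shift and turn from the pose commanded when the call began, along the tool's axes at that moment; what a row does not reach only later rows make up. A row lasts 1/12 s, in which the tool goes at most 41.7 mm and 7.16 degrees, less where a joint would pass 70% of its speed; a pose out of reach is approached as far as the arm can. A call with a gripper value outside its range is refused whole. OPENING is the finger opening in cm, from 0 to 8.54, set as the call begins (- or left out, the last holds). The fingers move at their own pace and stop on an object; FORCE is the grip in N (left out, the last holds). Time passes only in rows, so rows that repeat a pose let the fingers close. It gives the time, the measured TCP pose, the force and the opening at its end, in the units of the state.
- manip.sense(): the state, without advancing time (a new reading comes with each control period).
- eyes.snapshot(name): name is "side" or "top"; returns a dict with "frame" (384x512x3 uint8, red, green, blue), "vfov" (degrees; the focal length in pixels is half the picture's height over the tangent of half this angle, whatever the lens; pixels are square), "cx", "cy" (the principal point, pixels), "k1" (the pictures are not rectified: a ray, as slopes to the right and down, at radius r is drawn at 1 + k1 r^2 times it, then the intrinsics apply), "rvec" (rotation vector, rad) and "tvec" (3), from world to camera coordinates, as OpenCV has them. Camera axes: x right, y down, z forward; pixel columns grow to the right and rows downward; lengths in m; the calibration is good to about 2 mm. A picture is of the moment at which its call begins. There is no depth.
- workorder.sign_off(): hands the job in, once; it reports no verdict.
The state is a dict: "t": time; "q": joint angles; "qd": joint speeds; "tau": joint torques, N m; "tcp_pos": TCP position; "tool_rot": TCP orientation; "force": force on the tool from outside, world axes, zero at the start; "ft_torque": the same for the moment, N m; "finger_gap": opening from 0.0 (shut) to 1.0 (fully open).
Only numpy, scipy, OpenCV 4.12 (cv2) and the standard library are available. Lean on these libraries where they do the work, as an engineer would, in place of code of your own. Each camera call takes 0.05 s, during which the arm holds its last target. There are 200 camera calls.

## Task

The power module hangs by the two keyhole slots of its flange on the headed studs of the sloping board. Slide it up the slope until both stud heads stand in the wide ends of the slots, then lift it free and set it down gently in the black tote, flat on its flange with the handle up, and let go. Leave the other parts on the bench where they are.

Things in the scene. Friction and masses are not known exactly. Their poses are not given: they have to be found in the camera images.
- module_handle (a point): Middle of the module's handle, the grasp point: a round grey bar 14 mm thick across the slope (module y), 70 mm clear length between its posts, 84 mm above the module's underside, 34 mm above the top of the housing, and 10 mm up-slope of the module's middle. Axes as for module_center.
- module_center (a point): Middle of the power module (0.4 to 0.9 kg), 25 mm above its underside; x up-slope while it hangs, y left, z out of the board. Black housing 120 (x) x 100 (y) mm, top 50 mm above the underside (green strip to 58 mm), on an aluminium flange 120 x 170 x 5 mm with a keyhole in each 35 mm wide side wing. The faces of housing and flange at x = -60 mm (lower end) are flush and good to push on.
- module_hole_left (a point): Centre of the wide end of the keyhole in the flange's +y wing, half-way through its thickness; 8 mm down-slope and 68 mm left of the module's middle. The wide end is a rectangle 30 (x) x 22 (y) mm; from it a slot 10 mm wide runs up-slope. Fully hung, the stud stands 38 mm up-slope of this point. Axes as module_center.
- module_hole_right (a point): The same for the keyhole in the -y side.
- stud_left (a point): Left stud of the board, at mid-thickness of a flange lying on the board: neck 7 mm thick, round head 14 mm across, 8 to 12 mm above the board's face. Axes of the board. The module can be lifted square off the board when this point is within about 7 mm (x) and 3 mm (y) of module_hole_left, likewise on the right.
- stud_right (a point): Right stud, 136 mm from the left one.
- stand: Fixed steel board, 240 mm up the slope by 250 mm across by 12 mm thick, sloping 0.35 rad (20 degrees) upward away from the robot, on a low frame; yellow and black marking along its lower edge. Origin: centre of its upper face, 62 mm above the bench; x up the slope, y left, z out of the face. Both studs stand at x = 5 mm. Friction keeps the module where it is left on the slope.
- tote: Fixed open black plastic tote, 240 mm (x) by 300 mm (y) outside (rim 254 x 314), 90 mm high, walls and floor 6 mm, empty. Origin: centre of its underside, on the bench; z up.
- capacitor_center (a point): Centre of a loose upright black capacitor can, 52 mm across, 95 mm high; a bystander.
- breaker_center (a point): Centre of a loose grey circuit breaker, 80 x 75 mm, 84 mm high, this point 35 mm above the bench; a bystander.
- coil_center (a point): Centre of a loose copper coil spool, 70 mm across, 52 mm high, standing on end; a bystander.

How it is judged:
On the way, in this order (a step that is already met when the one before it is completed fails the run):
1. the module is slid up until both stud heads stand in the wide ends of its keyholes (distance between module_hole_left and stud_left below 0.012 m and distance between module_hole_right and stud_right below 0.012 m), for 0.1 s.
2. the module is lifted free of the board (distance between module_hole_left and stud_left above 0.06 m and distance between module_hole_right and stud_right above 0.06 m and contact force between module and stand below 0.1 N), for 0.1 s.
At the end, for the whole second after the job is handed in: The module lies inside the tote, its flange flat on the tote's floor (its middle within 7 mm of the height of 31 mm above the bench, tilted less than 0.1 rad, handle up), at rest (under 20 mm/s) and released (x of module_center in the frame of tote between -0.1 and 0.1 m and y of module_center in the frame of tote between -0.12 and 0.12 m and z of module_center in the frame of tote between 0.026 and 0.038 m and angle between module_center's own z axis and vertical below 0.1 rad and linear speed of module below 0.02 m/s); the robot touches nothing.
It fails at once if a bystander (capacitor, breaker or coil) is moved by more than 30 mm (distance of any of capacitor_center, breaker_center, coil_center from where it was at the start of the episode above 0.03 m).
It fails at once if the module is dropped: it moves faster than 0.7 m/s while the fingers do not touch it (a fall of about 25 mm) (contact force between the fingers and module below 0.1 N and linear speed of module above 0.7 m/s).
It also fails if it takes over 56 s, if anything falls off the work surface, if the arm or the gripper's body presses on something with over 40 N, if the wrist force passes 120 N, or if a joint passes its speed limit or range.

## Working session

There is one attempt and no reset: what is moved stays moved. The work goes in short steps, Python scripts to look and compute and a shell command to move; the robot and the scene stay as the last step left them, time stands still between calls to the robot, and variables do not carry over. Pictures are saved under pics/ and viewed, about 8 in all and at most 12, crops included, and the job is handed in when it is done.

```bash
mkdir -p pics; cat > h.py <<'E'
import numpy as np, cv2
from scipy.spatial.transform import Rotation as R
from station import manip, eyes, workorder
def cam(s):
    f=s["frame"].shape[0]/2/np.tan(np.radians(s["vfov"])/2)
    K=np.array([[f,0,s["cx"]],[0,f,s["cy"]],[0,0,1.]])
    return K,np.array([s["k1"],0,0,0,0.]),R.from_rotvec(s["rvec"]).as_matrix(),np.array(s["tvec"])
def ray(s,p):
    K,d,Rm,t=cam(s)
    u=cv2.undistortPoints(np.array([[p]],float),K,d)[0,0]
    return -Rm.T@t, Rm.T@np.array([u[0],u[1],1])
def onz(s,p,z):
    o,d=ray(s,p); return o+d*(z-o[2])/d[2]
def two(s1,p1,s2,p2):
    o1,d1=ray(s1,p1);o2,d2=ray(s2,p2)
    a=np.linalg.lstsq(np.c_[d1,-d2],o2-o1,rcond=None)[0]
    x,y=o1+a[0]*d1,o2+a[1]*d2
    return (x+y)/2,np.linalg.norm(x-y)
def proj(s,P):
    K,d,Rm,t=cam(s)
    return cv2.projectPoints(np.atleast_2d(P).astype(float),np.array(s["rvec"],float),t.astype(float),K,d)[0][:,0]
def save(s,n,box=None,k=1):
    f=s["frame"][:,:,::-1]
    if box: f=f[box[1]:box[3],box[0]:box[2]]
    cv2.imwrite("pics/"+n,cv2.resize(f,None,fx=k,fy=k,interpolation=cv2.INTER_CUBIC))
E
python3 - <<'E'
from h import *
import pickle
a=eyes.snapshot("top");b=eyes.snapshot("side");pickle.dump((a,b),open("s0.pkl","wb"))
save(a,"top0.png",k=1.5);save(b,"side0.png",k=1.5)
for s in(a,b):
    K,d,Rm,t=cam(s);print(-Rm.T@t,Rm[2],K[0,0],d[0])
st=manip.sense();print(st["t"],st["tcp_pos"],R.from_quat(st["tool_rot"]).as_matrix().round(3),manip.hold_point_z)
E
```

```text
[0.51497732 0.00673587 1.16074558] [ 0.0353673  -0.00257414 -0.99937107] 432.18023906647636 -0.1004387686744385
[ 0.4609397  -0.63218835  0.64283935] [ 0.13778831  0.74708428 -0.65029183] 390.6973524021245 -0.1275201051074109
0.1 [ 0.26312598 -0.566147    0.21000394] [[-0.907 -0.     0.421]
 [-0.421  0.002 -0.907]
 [-0.    -1.    -0.002]] 0.0187
```

View pics/top0.png

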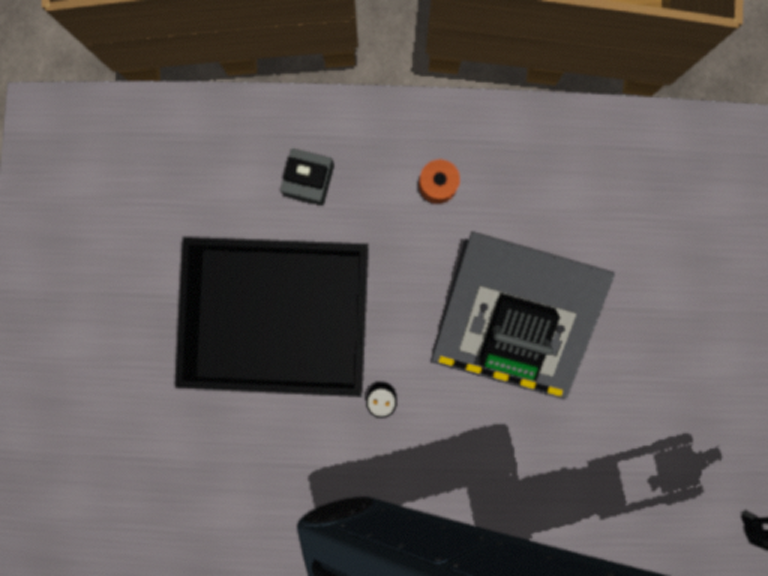

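View pics/side0.png

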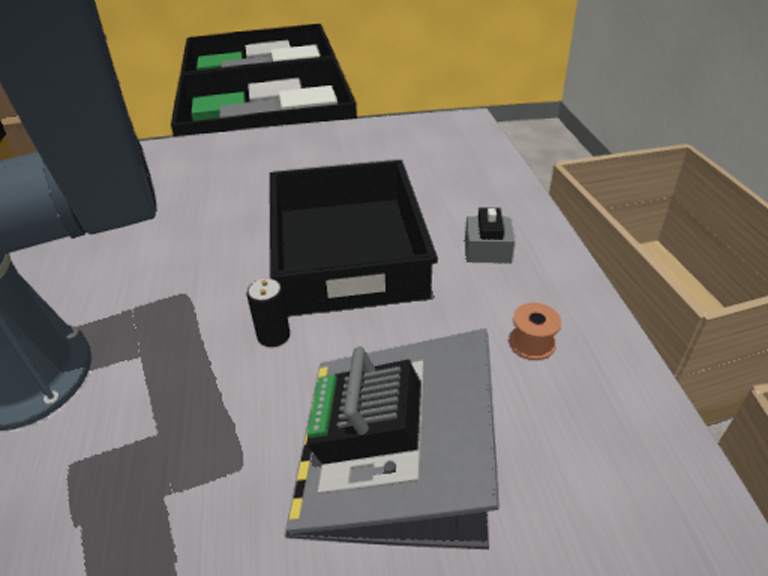

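Top view: the tote is at left (pixels about 185–365, 238–390). The board, with the module low on it, is at about (435–612, 233–397), and the handle runs from about (497,337) to (555,350). The capacitor is at (381,400) between tote and board, the breaker at (307,176) and the coil at (440,180). The side view agrees. I'll zoom in to pick points.

```bash
python3 - <<'E'
from h import *
import pickle
a,b=pickle.load(open("s0.pkl","rb"))
save(a,"top1.png",(280,150,414,270),5);save(b,"side1.png",(185,215,341,371),3.8)
E
```

```text
(no output)
```

View pics/top1.png

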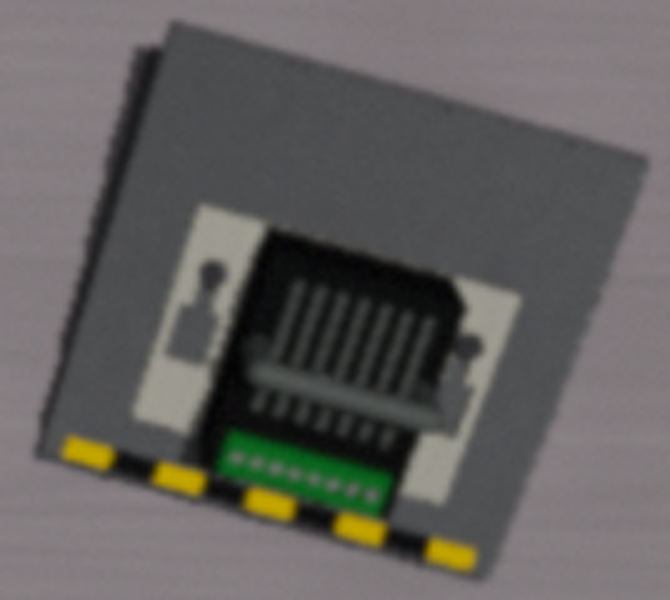

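View pics/side1.png

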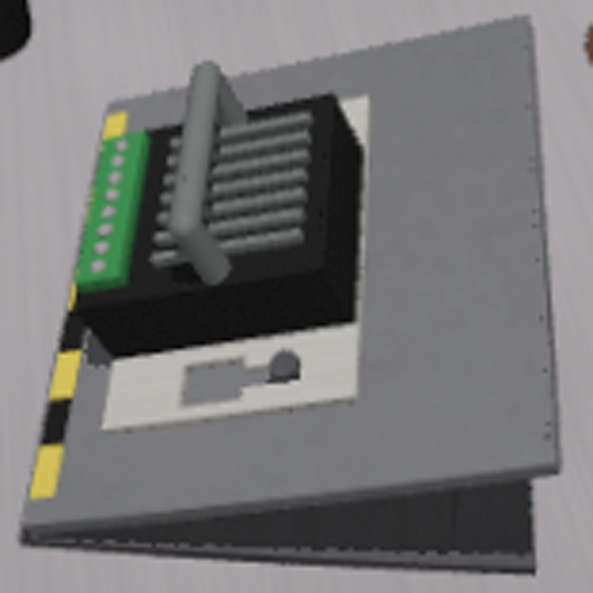

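The crops show the module almost fully hung. In the top crop the stud heads are at (211,274) and (467,349), up-slope of the wide holes. The handle bar runs (252,370)–(440,410), and the board corners are (175,22), (648,160), (487,580) and (40,458).

```bash
cat >> h.py <<'E'
def fit(yaw,c):  # board frame -> world
    Rm=R.from_euler('z',yaw).as_matrix()@R.from_euler('y',-0.35).as_matrix()
    return Rm,np.array([c[0],c[1],0.062])
E
python3 - <<'E'
from h import *
import pickle
a,b=pickle.load(open("s0.pkl","rb"))
T=lambda p:((np.array(p)+.5)/5-.5+[280,150]); S=lambda p:((np.array(p)+.5)/3.8-.5+[185,215])
s=np.sin(.35);zl=.062-.12*s;zu=.062+.12*s
C=[onz(a,T(p),z) for p,z in(((175,22),zu),((648,160),zu),((487,580),zl),((40,458),zl))]
print(np.round(C,4)); C=np.array(C)
print("edges",[np.linalg.norm(C[i]-C[(i+1)%4]).round(4) for i in range(4)])
c=C.mean(0); v=C[0]+C[1]-C[2]-C[3]; w=C[0]-C[1]+C[3]-C[2]
print(c,np.arctan2(v[1],v[0]),np.arctan2(-w[0],w[1]))
yaw=np.mean([np.arctan2(v[1],v[0]),np.arctan2(-w[0],w[1])])
Rm,o=fit(yaw,c)
# intersect with plane at height h in board frame
def onb(sn,p,h):
    oo,d=ray(sn,p); q=Rm.T@(oo-o);e=Rm.T@d; return q+e*(h-q[2])/e[2]
for n,p,h in(("studL",(211,274),.012),("studR",(467,349),.012),("flUL",(200,205),.005),("flLL",(135,415),.005),("flUR",(520,295),.005),("flLR",(440,502),.005),("holeL",(190,334),.005),("hL",(258,372),.084),("hR",(437,409),.084)):
    print(n,onb(a,T(p),h).round(4))
for n,p,h in(("studR",(286,363),.012),("holeR",(213,382),.005),("hL",(206,72),.084),("hR",(185,222),.084)):print("side",n,onb(b,S(p),h).round(4))
for x,y in(((252,370),(206,72)),((440,409),(185,222))):
    P,e=two(a,T(x),b,S(y));print(P,e,(Rm.T@(P-o)).round(4))
print(yaw,o)
# tote rim corners z=.09
for p in((183,238),(368,244),(361,395),(177,386)): print(onz(a,(np.array(p)+.5)/1.5-.5,.09).round(3))
E
```

```text
[[ 0.6662 -0.1241  0.1031]
 [ 0.6053 -0.3622  0.1031]
 [ 0.3864 -0.3081  0.0209]
 [ 0.4451 -0.0686  0.0209]]
edges [np.float64(0.2457), np.float64(0.24), np.float64(0.2466), np.float64(0.2423)]
[ 0.52573668 -0.21573512  0.062     ] -0.24421893515966717 -0.24554474104949206
studL [0.0051 0.0692 0.012 ]
studR [ 0.0036 -0.0665  0.012 ]
flUL [0.0363 0.0843 0.005 ]
flLL [-0.0816  0.083   0.005 ]
flUR [ 0.0365 -0.0843  0.005 ]
flLR [-0.0827 -0.0832  0.005 ]
holeL [-0.0308  0.0689  0.005 ]
hL [-0.0138  0.0433  0.084 ]
hR [-0.0075 -0.0437  0.084 ]
side studR [ 0.0089 -0.072   0.012 ]
side holeR [-0.0286 -0.0716  0.005 ]
side hL [-0.0115  0.0409  0.084 ]
side hR [-0.0109 -0.0445  0.084 ]
[ 0.49703866 -0.16146218  0.13161314] 0.0011188618434609227 [-0.0146  0.0457  0.0795]
[ 0.47871242 -0.25065907  0.13865783] 0.0034343079849997226 [-0.0086 -0.0453  0.0848]
-0.2448818381045796 [ 0.52573668 -0.21573512  0.062     ]
[0.644 0.357 0.09 ]
[0.642 0.047 0.09 ]
[0.392 0.051 0.09 ]
[0.396 0.358 0.09 ]
```

```bash
cat >> h.py <<'E'
YAW,O=-0.2449,(0.5257,-0.2157)
BR,BO=fit(YAW,O)
def togo(target,yaw):
    "shift cm in tool axes and turn to bring TCP to target with jaw axis (tool z) at world yaw"
    st=manip.sense();M=R.from_quat(st["tool_rot"]).as_matrix()
    d=M.T@(np.array(target)-st["tcp_pos"])*100
    y0=np.arctan2(M[1,2],M[0,2]);t=-((yaw-y0+np.pi)%(2*np.pi)-np.pi)
    print("shift",d.round(2),"turn",round(t,3),"t",st["t"],"F",np.round(st["force"],1),"gap",st["finger_gap"])
E
python3 - <<'E'
from h import *
P=BR@[-.0125,0,.084]+BO; print(P)
togo([P[0],P[1],.21],YAW)
E
```

```text
[ 0.48636424 -0.20586935  0.13662109]
shift [-35.42   0.06 -23.27] turn -0.891 t 0.1 F [-0.1 -0.5  0.4] gap 1.0022996288114328
```

```bash
python3 -m jog '[[[-2,-1,-1.3],-0.05],[[-5,-1,-3.3],-0.13],[[-8,-1,-5.3],-0.2],[[-11,-1,-7.2],-0.28],[[-14,-1,-9.2],-0.35],[[-17,-1,-11.2],-0.43],[[-20,-1,-13.1],-0.5],[[-23,-1,-15.1],-0.58],[[-26,-1,-17.1],-0.65],[[-29,-0.5,-19.1],-0.73],[[-32,0,-21],-0.8],[[-34,0,-22.3],-0.86],[[-35.4,0,-23.3],-0.89],[[-35.4,0,-23.3],-0.89],[[-35.4,0,-23.3],-0.89]]' 7; python3 - <<'E'
from h import *
P=BR@[-.0125,0,.084]+BO
togo([P[0],P[1],P[2]-.0167],YAW)
a=eyes.snapshot("top");b=eyes.snapshot("side");save(b,"side2.png",(130,150,330,330),3.3)
print(proj(b,[P])*3.3-np.array([130,150])*3.3)
E
```

```text
t: 1.35
tcp_pos: [0.4862, -0.2056, 0.2106]
tool_rot: [-0.436, 0.557, -0.557, 0.435]
force: [0.1, 0.3, -0.5]
finger_gap: 0.817
shift [0.02 9.07 0.03] turn 0.001 t 1.35 F [ 0.1  0.3 -0.5] gap 0.8167614120976321
[[348.48919774 335.63525571]]
```

View pics/side2.png

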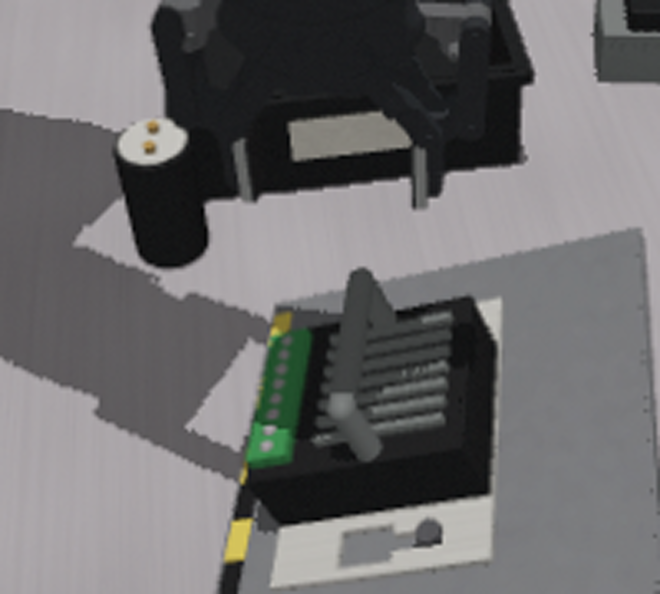

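The open fingers, tips at about (245,195) and (420,200), straddle the bar. The computed grasp point (348,336) falls on the bar's middle. I'll descend and close.

```bash
python3 -m jog '[[[0,2,0],0],[[0,4,0],0],[[0,6,0],0],[[0,7.5,0],0],[[0,8.5,0],0],[[0,9,0],0],[[0,9,0],0]]' && python3 -m jog '[[[0,0,0],0],[[0,0,0],0],[[0,0,0],0],[[0,0,0],0],[[0,0,0],0],[[0,0,0],0],[[0,0,0],0],[[0,0,0],0],[[0,0,0],0],[[0,0,0],0]]' 0 60; python3 - <<'E'
from h import *
st=manip.sense();M=R.from_quat(st["tool_rot"]).as_matrix()
print("upslope cm/tool",M.T@BR[:,0],"normal",M.T@BR[:,2],st["tcp_pos"])
E
```

```text
t: 2.03
tcp_pos: [0.4854, -0.2069, 0.12]
tool_rot: [-0.435, 0.559, -0.557, 0.434]
force: [0.6, 0.1, 1.2]
finger_gap: 0.821
t: 2.87
tcp_pos: [0.4871, -0.2068, 0.1226]
tool_rot: [0.435, -0.557, 0.558, -0.435]
force: [-0.8, -0.3, 8.3]
finger_gap: -0.003
upslope cm/tool [-3.91818281e-04 -3.40430610e-01  9.40269560e-01] normal [ 0.00125547 -0.94026906 -0.34042991] [ 0.4870889  -0.20683677  0.12259648]
```

```bash
python3 - <<'E'
from h import *
b=eyes.snapshot("side");a=eyes.snapshot("top")
x=cv2.resize(b["frame"][200:380,170:350],(600,600),interpolation=cv2.INTER_CUBIC)[:,:,::-1]
cv2.imwrite("pics/side3.png",x)
P=BR@[-.0125,0,.084]+BO
print((proj(b,[P,manip.sense()["tcp_pos"]])-[170,200])*600/180)
E
```

```text
[[218.67595732 172.35884415]
 [221.88629303 191.36680356]]
```

View pics/side3.png

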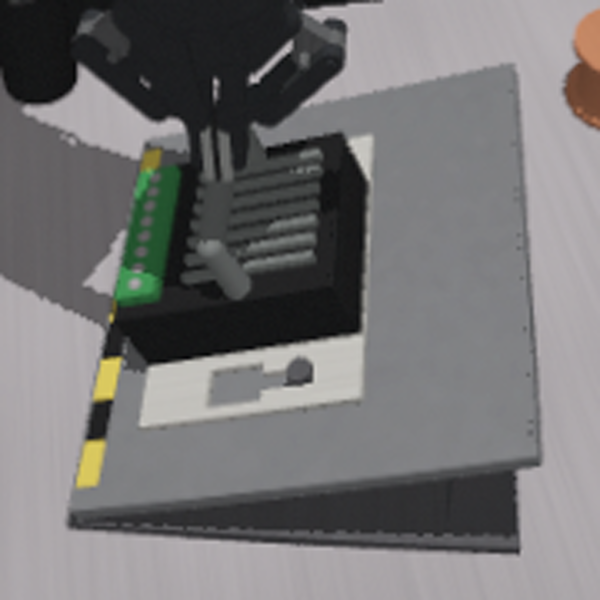

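```bash
python3 - <<'E'
from h import *
b=eyes.snapshot("side");a=eyes.snapshot("top")
x=cv2.resize(b["frame"][215:290,205:265],(480,600),interpolation=cv2.INTER_CUBIC)[:,:,::-1]
y=cv2.resize(a["frame"][200:260,320:352],(320,600),interpolation=cv2.INTER_CUBIC)[:,:,::-1]
cv2.imwrite("pics/z4.png",np.clip(np.hstack([x,y])*1.6,0,255))
t=np.array(manip.sense()["tcp_pos"])
P=BR@[-.0125,0,.084]+BO
print((proj(b,[P,P+BR[:,1]*.035,P-BR[:,1]*.035,t])-[205,215])*8)
E
```

```text
[[244.82229756 293.66122595]
 [263.43953664 169.49615598]
 [224.8209597  427.60012912]
 [252.57624287 339.29980832]][ WARN:0@0.797] global loadsave.cpp:1063 imwrite_ Unsupported depth image for selected encoder is fallbacked to CV_8U.
```

View pics/z4.png

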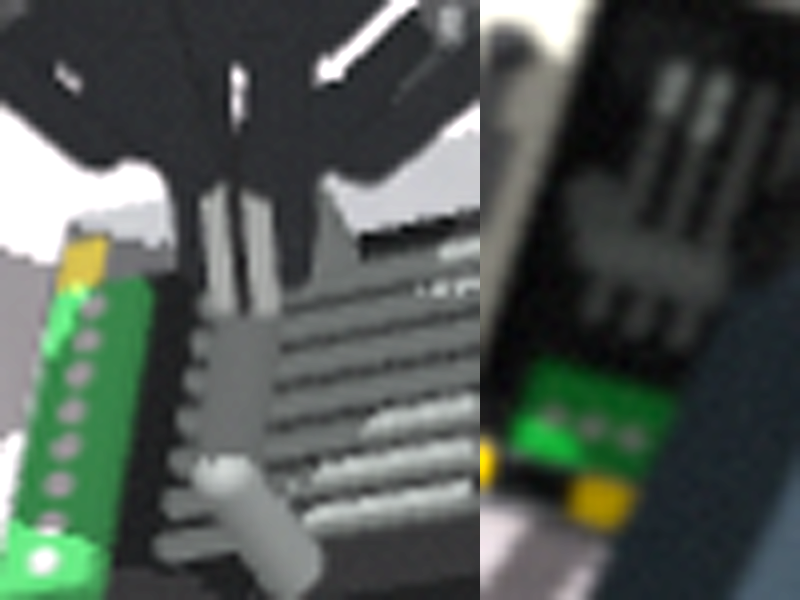

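The pads (light strips, tips at about (240,312) in the left panel) are touching each other. They end where the bar becomes visible, so they did not enclose it. I'll compare the sensed tip position with the image.

```bash
python3 - <<'E'
from h import *
import pickle
_,b=pickle.load(open("s0.pkl","rb"))
t=np.array([.4862,-.2056,.2106]);j=np.array([np.cos(YAW),np.sin(YAW),0]);k=np.array([-j[1],j[0],0])
for h in(0,.009,.02,.03):
  print(h,((proj(b,[t-j*.035-k*.011+[0,0,h],t+j*.035-k*.011+[0,0,h]])-[130,150])*3.3).round(0).tolist())
t=np.array(manip.sense()["tcp_pos"])
for h in(0,.01,.02,.03):print(h,((proj(b,[t-k*.011+[0,0,h]])-[205,215])*8).round(0).tolist())
st=manip.sense();print(st["q"],st["finger_gap"])
E
```

```text
0 [[261.0, 247.0], [411.0, 253.0]]
0.009 [[259.0, 233.0], [411.0, 240.0]]
0.02 [[257.0, 216.0], [410.0, 222.0]]
0.03 [[254.0, 201.0], [410.0, 207.0]]
0 [[247.0, 380.0]]
0.01 [[244.0, 350.0]]
0.02 [[241.0, 319.0]]
0.03 [[238.0, 288.0]]
[-6.12915880e-01  5.26373377e-01  1.75906881e+00 -3.48646203e-05
  8.53316234e-01 -3.67105109e-01] 0.000560184134595278
```

The pictures put the true fingertips about 21 mm above the sensed TCP, both when open and when shut. That matches the shut tips resting on top of the bar. I'll back up, open, and go about 2 cm deeper while watching the force.

```bash
python3 -m jog '[[[0,-2,0],0],[[0,-3.5,0],0],[[0,-3.5,0],0],[[0,-3.5,0],0],[[0,-3.5,0],0],[[0,-3.5,0],0]]' 5.5 && python3 -m jog '[[[0,1.5,0],0],[[0,3,0],0],[[0,4,0],0],[[0,4.7,0],0],[[0,5.1,0],0],[[0,5.4,0],0],[[0,5.4,0],0]]' && python3 - <<'E'
from h import *
b=eyes.snapshot("side");x=cv2.resize(b["frame"][215:290,205:265],(480,600),interpolation=cv2.INTER_CUBIC)[:,:,::-1]
cv2.imwrite("pics/z5.png",np.clip(x*1.6,0,255).astype(np.uint8))
E
```

```text
t: 3.57
tcp_pos: [0.4855, -0.2059, 0.155]
tool_rot: [-0.435, 0.558, -0.557, 0.435]
force: [0.5, 0.1, -0.2]
finger_gap: 0.646
t: 4.15
tcp_pos: [0.4861, -0.2063, 0.1014]
tool_rot: [-0.435, 0.558, -0.557, 0.435]
force: [-0.6, -0.5, 0.0]
finger_gap: 0.642
```

View pics/z5.png

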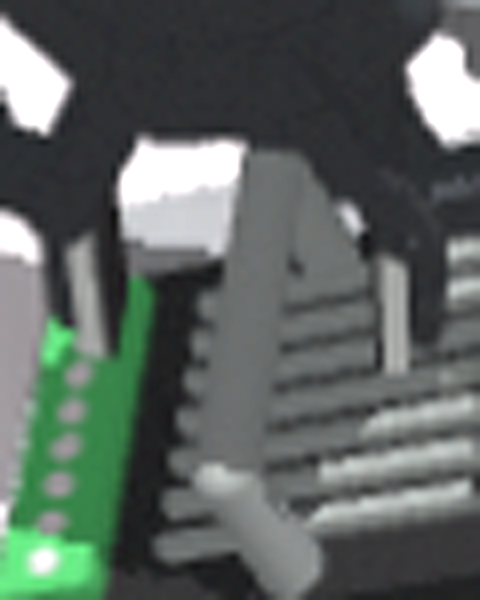

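The open pads, tips at (95,350) and (397,370), straddle the bar. They are lower than before, and there is no contact force. Now close.

```bash
python3 -m jog '[[[0,0,0],0],[[0,0,0],0],[[0,0,0],0],[[0,0,0],0],[[0,0,0],0],[[0,0,0],0],[[0,0,0],0],[[0,0,0],0],[[0,0,0],0]]' 0 60
```

```text
t: 4.95
tcp_pos: [0.4865, -0.2066, 0.1025]
tool_rot: [0.435, -0.557, 0.558, -0.435]
force: [-0.9, -0.2, 5.7]
finger_gap: 0.135
```

Gap 0.135 is 11.5 mm, less than the 14 mm bar, and there is an upward push. The tips may be holding above the bar's equator, so I'll regrip a little deeper.

```bash
python3 -m jog '[[[0,0,0],0],[[0,0,0],0],[[0,0,0],0],[[0,0.3,0],0],[[0,0.5,0],0],[[0,0.7,0],0],[[0,0.7,0],0]]' 4 && python3 -m jog '[[[0,0,0],0],[[0,0,0],0],[[0,0,0],0],[[0,0,0],0],[[0,0,0],0],[[0,0,0],0],[[0,0,0],0],[[0,0,0],0],[[0,0,0],0]]' 0 60;  python3 - <<'E'
from h import *
b=eyes.snapshot("side");x=cv2.resize(b["frame"][215:290,205:265],(480,600),interpolation=cv2.INTER_CUBIC)[:,:,::-1]
cv2.imwrite("pics/z6.png",np.clip(x*1.6,0,255).astype(np.uint8))
E
```

```text
t: 5.53
tcp_pos: [0.4858, -0.2061, 0.0943]
tool_rot: [-0.435, 0.558, -0.557, 0.435]
force: [0.1, 0.6, -0.2]
finger_gap: 0.465
t: 6.28
tcp_pos: [0.4863, -0.2064, 0.095]
tool_rot: [0.435, -0.558, 0.558, -0.435]
force: [0.3, 0.4, -0.0]
finger_gap: 0.139
```

View pics/z6.png

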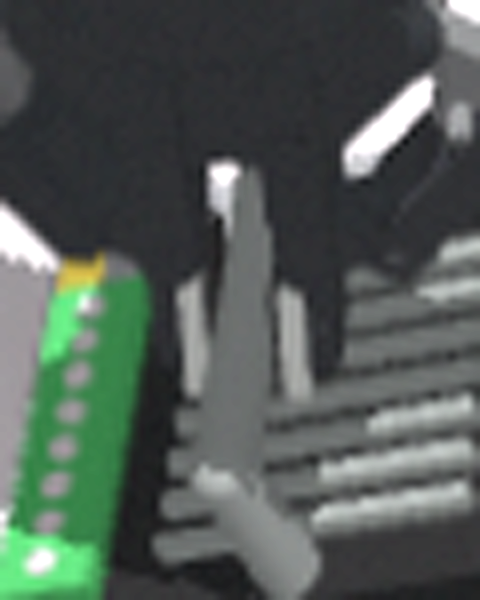

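The pads now straddle the bar, tips at (197,395) and (303,395), with zero residual force. Next is the 36 mm slide up the slope, with a firmer grip.

```bash
python3 -m jog '[[[0,0,0],0],[[0,-0.1,0.28],0],[[0,-0.22,0.6],0],[[0,-0.34,0.94],0],[[0,-0.46,1.27],0],[[0,-0.58,1.6],0],[[0,-0.7,1.93],0],[[0,-0.82,2.26],0],[[0,-0.94,2.6],0],[[0,-1.06,2.93],0],[[0,-1.15,3.2],0],[[0,-1.23,3.4],0],[[0,-1.23,3.4],0],[[0,-1.23,3.4],0]]' 0 100;  python3 - <<'E'
from h import *
import pickle
b=eyes.snapshot("side");a=eyes.snapshot("top");pickle.dump((a,b),open("s1.pkl","wb"))
x=cv2.resize(b["frame"][225:335,185:305],(655,600),interpolation=cv2.INTER_CUBIC)[:,:,::-1]
cv2.imwrite("pics/z7.png",np.clip(x*1.4,0,255).astype(np.uint8))
print((proj(b,BR@[.005,-.068,.012]+BO)-[185,225])*600/110)
E
```

```text
t: 7.5
tcp_pos: [0.499, -0.2074, 0.104]
tool_rot: [-0.445, 0.57, -0.542, 0.428]
force: [-34.5, 0.2, 12.2]
finger_gap: 0.13
[[397.37161301 454.82344157]]
```

View pics/z7.png

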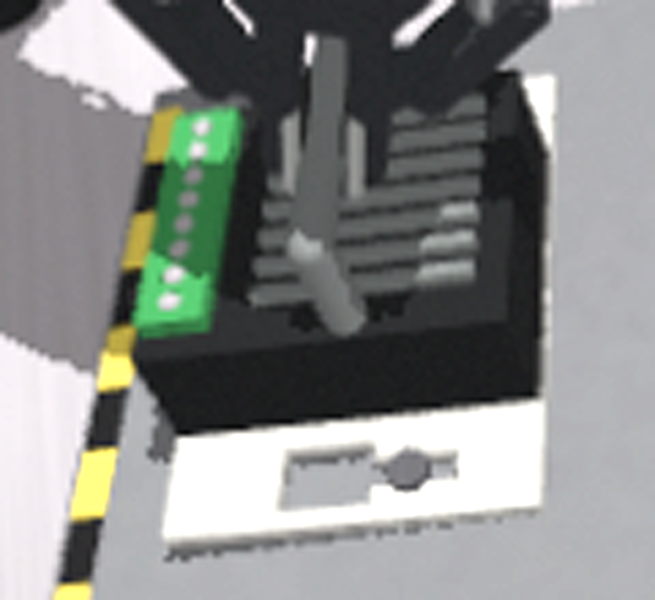

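The module only slid about 12 mm. The right stud at (405,468) is now mid-slot, with 34 N against the arm. The pull at the handle has tipped the flange against the stud heads and jammed it. I'll ease off, press down lightly to seat the flange, then slide while pressing.

```bash
python3 -m jog '[[[0,0.6,-0.8],0],[[0,1.2,-1.6],0],[[0,1.7,-2.2],0],[[0,1.7,-2.2],0],[[0,1.7,-2.2],0],[[0,1.7,-2.2],0]]'; python3 -c "
from h import *
togo(BR@[.0,0,.0]+BO,YAW)"
```

```text
t: 8.1
tcp_pos: [0.4955, -0.207, 0.098]
tool_rot: [-0.435, 0.559, -0.556, 0.435]
force: [-17.1, 12.1, 58.5]
finger_gap: 0.131
shift [0.12 3.59 3.16] turn -0.0 t 8.1 F [-17.1  12.1  58.5] gap 0.13130004616218427
```

```bash
python3 -m jog '[[[0,-0.45,0],0],[[0,-0.45,0],0],[[0,-0.5,0.2],0],[[0,-0.58,0.4],0],[[0,-0.65,0.6],0],[[0,-0.73,0.8],0],[[0,-0.8,1.0],0],[[0,-0.8,1.0],0],[[0,-0.8,1.0],0]]'; python3 -c "
from h import *
togo(BR@[.0,0,.0]+BO,YAW)"
```

```text
t: 8.85
tcp_pos: [0.4948, -0.2068, 0.0984]
tool_rot: [-0.441, 0.565, -0.548, 0.431]
force: [-25.5, 2.1, 22.8]
finger_gap: 0.129
shift [0.13 3.54 3.32] turn 0.002 t 8.85 F [-25.5   2.1  22.8] gap 0.12907108722052874
```

```bash
python3 -m jog '[[[0,0,0.15],0],[[0,0,0.3],0],[[0,0,0.45],0],[[0,0,0.6],0],[[0,0,0.6],0],[[0,0,0.6],0]]'; python3 -c "
from h import *
togo(BR@[.0,0,.0]+BO,YAW)"
```

```text
t: 9.35
tcp_pos: [0.4945, -0.2066, 0.0984]
tool_rot: [-0.444, 0.569, -0.544, 0.428]
force: [-37.8, 1.5, 31.4]
finger_gap: 0.125
shift [0.15 3.5  3.4 ] turn 0.004 t 9.35 F [-37.8   1.5  31.4] gap 0.12450297825397336
```

The handle still won't slide: 38 N, no motion, and the tool is bowing. I'll unload, let go, and push on the low end of the module instead, as the brief suggests. The contact there is lower and the push presses it into the board.

```bash
python3 -m jog '[[[0,-0.2,-0.6],0],[[0,-0.35,-1.2],0],[[0,-0.35,-1.4],0],[[0,-0.35,-1.4],0]]' && python3 -m jog '[[[0,0,0],0],[[0,0,0],0],[[0,0,0],0],[[0,-1,0],0],[[0,-3,0],0],[[0,-5.5,0],0],[[0,-7,0],0],[[0,-7,0],0]]' 5.5; python3 - <<'E'
from h import *
import pickle
b=eyes.snapshot("side");a=eyes.snapshot("top");pickle.dump((a,b),open("s2.pkl","wb"))
m=cv2.inRange(cv2.cvtColor(b["frame"],cv2.COLOR_RGB2HSV),(45,90,40),(85,255,255));m[:,:150]=0;m[:200]=0
c=max(cv2.findContours(m,0,2)[0],key=cv2.contourArea);r=cv2.minAreaRect(c);print("green",cv2.boxPoints(r).round(1).tolist())
for p in cv2.boxPoints(r):
    oo,d=ray(b,p);q=BR.T@(oo-BO);e=BR.T@d;print((q+e*(.058-q[2])/e[2]).round(4))
togo([.4,.0,.0],YAW)
# push start: module low end
P=BR@[-.075,0,.058]+BO
j=np.array([np.cos(YAW),np.sin(YAW),0])
print(P); S=P-j*.045; togo([S[0],S[1],.036],YAW)
E
```

```text
t: 9.68
tcp_pos: [0.4991, -0.2094, 0.101]
tool_rot: [-0.435, 0.558, -0.557, 0.435]
force: [0.3, -0.1, -6.7]
finger_gap: 0.132
t: 10.35
tcp_pos: [0.5027, -0.2115, 0.1761]
tool_rot: [0.434, -0.554, 0.561, -0.436]
force: [-0.1, -0.3, 0.2]
finger_gap: 0.641
green [[210.5, 289.6000061035156], [217.0, 246.1999969482422], [231.0, 248.3000030517578], [224.39999389648438, 291.70001220703125]]
[-0.0635 -0.0493  0.058 ]
[-0.0672  0.0469  0.058 ]
[-0.0372  0.0347  0.058 ]
[-0.0364 -0.0582  0.058 ]
shift [-17.95  17.23 -14.9 ] turn -0.001 t 10.45 F [-0.2 -0.3  0.3] gap 0.6447620223990619
[ 0.43805461 -0.19379598  0.09076628]
shift [ -0.07  13.65 -10.98] turn -0.001 t 10.45 F [-0.2 -0.3  0.3] gap 0.6447620223990619
```

```bash
python3 -m jog '[[[0,0,-3],0],[[0,0,-6],0],[[0,0,-9],0],[[0,0,-11],0],[[0,3,-11],0],[[0,6,-11],0],[[0,9,-11],0],[[0,11,-11],0],[[0,12,-11],0],[[0,12,-11],0]]' 0 && python3 -m jog '[[[0,0,0.7],0],[[0,0,1.4],0],[[0,0,2],0],[[0,0,2.3],0],[[0,0,2.6],0],[[0,0,2.6],0]]'; python3 - <<'E'
from h import *
st=manip.sense();print((BR.T@(st["tcp_pos"]-BO)),np.dot(st["tcp_pos"]-BO,[np.cos(YAW),np.sin(YAW),0]))
E
```

```text
t: 11.28
tcp_pos: [0.3911, -0.1815, 0.049]
tool_rot: [-0.435, 0.56, -0.555, 0.434]
force: [0.2, -0.8, -0.1]
finger_gap: -0.0
t: 11.78
tcp_pos: [0.4196, -0.1899, 0.0523]
tool_rot: [0.435, -0.557, 0.558, -0.435]
force: [-0.3, 0.0, 0.1]
finger_gap: -0.002
[-0.10590442 -0.00074721  0.02838493] -0.10921685170591992
```

```bash
python3 -m jog '[[[0,0,0.4],0],[[0,0,0.8],0],[[0,-0.05,1.1],0],[[0,-0.1,1.4],0],[[0,-0.2,1.7],0],[[0,-0.3,2.0],0],[[0,-0.35,2.2],0],[[0,-0.35,2.2],0]]'; cat >> h.py <<'E'
def green():
    "board-frame centre of the green strip (plane z=.058), side view"
    b=eyes.snapshot("side")
    m=cv2.inRange(cv2.cvtColor(b["frame"],cv2.COLOR_RGB2HSV),(45,90,40),(85,255,255));m[:,:150]=0;m[:200]=0
    c=max(cv2.findContours(m,0,2)[0],key=cv2.contourArea);p=cv2.boxPoints(cv2.minAreaRect(c))
    Q=[]
    for x in p:
        oo,d=ray(b,x);q=BR.T@(oo-BO);e=BR.T@d;Q.append(q+e*(.058-q[2])/e[2])
    print("green",np.mean(Q,0).round(4),cv2.contourArea(c));return b
E
python3 - <<'E'
from h import *
st=manip.sense();print(np.dot(st["tcp_pos"]-BO,[np.cos(YAW),np.sin(YAW),0]))
b=green()
E
```

```text
t: 12.45
tcp_pos: [0.436, -0.1923, 0.0545]
tool_rot: [-0.436, 0.561, -0.554, 0.434]
force: [-6.2, 1.5, 0.5]
finger_gap: -0.001
-0.092669482374547
green [-0.0486 -0.0165  0.058 ] 335.0
```

```bash
python3 -m jog '[[[0,-0.08,0.25],0],[[0,-0.16,0.5],0],[[0,-0.25,0.75],0],[[0,-0.33,1.0],0],[[0,-0.4,1.2],0],[[0,-0.4,1.2],0],[[0,-0.4,1.2],0]]'; python3 - <<'E'
from h import *
st=manip.sense();print(np.dot(st["tcp_pos"]-BO,[np.cos(YAW),np.sin(YAW),0]))
b=green()
x=cv2.resize(b["frame"][225:335,185:305],(655,600),interpolation=cv2.INTER_CUBIC)[:,:,::-1]
cv2.imwrite("pics/z8.png",np.clip(x*1.4,0,255).astype(np.uint8))
E
```

```text
t: 13.08
tcp_pos: [0.4461, -0.1941, 0.0582]
tool_rot: [-0.437, 0.562, -0.553, 0.434]
force: [-7.8, 1.4, 2.7]
finger_gap: -0.0
-0.08250360515938315
green [-0.0382 -0.0163  0.058 ] 337.5
```

View pics/z8.png

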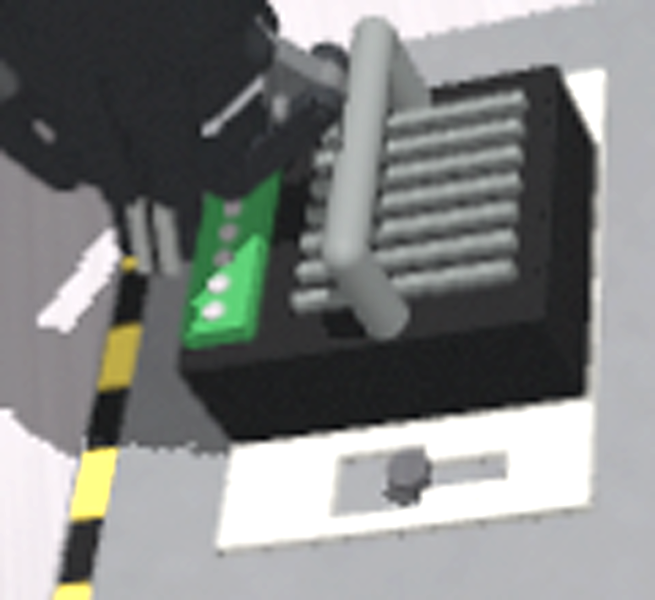

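The push works at 8 N. The right stud head, about (408,468), now stands in the wide end of the slot, which spans about 335–422 px with its centre at about (378,484). I'll work out how much slide remains.

```bash
python3 - <<'E'
from h import *
b=green()
def ob(p,h):
    p=(np.array(p)+.5)*110/600-.5+[185,225];oo,d=ray(b,p);q=BR.T@(oo-BO);e=BR.T@d;return (q+e*(h-q[2])/e[2]).round(4)
print("stud",ob((408,466),.012),"hole",ob((378,484),.005),"hole ends",ob((333,488),.005),ob((422,480),.005),"flange",ob((220,548),.005),ob((592,505),.005),ob((605,72),.005))
E
```

```text
green [-0.0382 -0.0163  0.058 ] 335.5
stud [ 0.008  -0.0716  0.012 ] hole [-0.0045 -0.0718  0.005 ] hole ends [-0.0195 -0.0709  0.005 ] [ 0.0099 -0.0726  0.005 ] flange [-0.0557 -0.0867  0.005 ] [ 0.0641 -0.0896  0.005 ] [0.0672 0.0789 0.005 ]
```

```bash
python3 -m jog '[[[0,-0.08,0.25],0],[[0,-0.16,0.5],0],[[0,-0.25,0.75],0],[[0,-0.33,1.0],0],[[0,-0.4,1.15],0],[[0,-0.4,1.15],0],[[0,-0.4,1.15],0]]'; python3 - <<'E'
from h import *
b=green()
st=manip.sense();print(np.dot(st["tcp_pos"]-BO,[np.cos(YAW),np.sin(YAW),0]))
f=b["frame"][225:335,185:305];x=cv2.resize(f,(655,600),interpolation=cv2.INTER_CUBIC)
g=x.astype(int).sum(2)
m=(g>480).astype(np.uint8)
m[:380]=0
n,l,s,c=cv2.connectedComponentsWithStats(1-m[380:600,180:655]);print(s[(s[:,4]>300)&(s[:,4]<9000)],c[(s[:,4]>300)&(s[:,4]<9000)])
E
```

```text
t: 13.77
tcp_pos: [0.4564, -0.1964, 0.0621]
tool_rot: [-0.437, 0.562, -0.552, 0.433]
force: [-9.0, 2.8, 2.3]
finger_gap: 0.001
green [-0.0271 -0.0177  0.058 ] 329.0
-0.07188473713454108
[[ 183   61  180   71 7840]] [[257.55663265  92.84413265]]
```

Green strip tracking gives an 11 mm slide, so the holes are within about 2–3 mm of the studs. Now back off, rise and go over the handle.

```bash
python3 -m jog '[[[0,0,-1],0],[[0,0,-2.5],0],[[0,-2,-3],0],[[0,-5,-3],0],[[0,-8,-3],0],[[0,-11,-3],0],[[0,-13,-3],0],[[0,-13,-1],0],[[0,-13,2],0],[[0,-13,5],0],[[0,-13,7],0],[[0,-13,7],0],[[0,-13,7],0]]' 5.5; python3 - <<'E'
from h import *
green()
P=BR@[.023,0,.084]+BO;print(P)
togo([P[0],P[1],P[2]-.0416],YAW)
E
```

```text
t: 14.9
tcp_pos: [0.5309, -0.2175, 0.1929]
tool_rot: [-0.435, 0.557, -0.557, 0.435]
force: [-0.8, -0.4, -0.2]
finger_gap: 0.641
green [-0.0269 -0.0051  0.058 ] 492.5
[ 0.51871693 -0.21395482  0.14879396]
shift [-0.02  8.56 -1.12] turn -0.001 t 14.95 F [ 0.1 -0.2 -0.4] gap 0.642630071599848
```

```bash
python3 - <<'E'
from h import *
import h,pickle
class E0: 
    @staticmethod
    def snapshot(n): return pickle.load(open("s0.pkl","rb"))[1]
h.eyes=E0; h.green()
E
python3 -m jog '[[[0,2,-1.1],0],[[0,4,-1.1],0],[[0,6,-1.1],0],[[0,7.5,-1.1],0],[[0,8.3,-1.1],0],[[0,8.6,-1.1],0],[[0,8.6,-1.1],0]]' && python3 -m jog '[[[0,0,0],0],[[0,0,0],0],[[0,0,0],0],[[0,0,0],0],[[0,0,0],0],[[0,0,0],0],[[0,0,0],0],[[0,0,0],0],[[0,0,0],0]]' 0 80; python3 -c "
from h import *
st=manip.sense();print(st['tcp_pos']-BO,BR.T@(np.array(st['tcp_pos'])+[0,0,.0416]-BO))"
```

```text
green [-0.0628 -0.0075  0.058 ] 454.5
t: 15.53
tcp_pos: [0.5188, -0.2144, 0.1069]
tool_rot: [-0.435, 0.558, -0.557, 0.435]
force: [-0.6, 0.1, 0.2]
finger_gap: 0.642
t: 16.28
tcp_pos: [0.5202, -0.2152, 0.1081]
tool_rot: [0.435, -0.557, 0.558, -0.435]
force: [0.5, -0.0, 5.5]
finger_gap: 0.132
[-0.0054665   0.00053562  0.04607789] [ 0.02496071 -0.00080577  0.08422527]
```

The total slide since the start is 35.9 mm, against 36 needed, and the handle is gripped again. Now lift along the board's normal, then straight up.

```bash
python3 -m jog '[[[0,-0.3,-0.1],0],[[0,-0.7,-0.25],0],[[0,-1.2,-0.43],0],[[0,-1.9,-0.69],0],[[0,-2.6,-0.94],0],[[0,-3.3,-1.2],0],[[0,-4,-1.45],0],[[0,-5,-1.45],0],[[0,-6,-1.45],0],[[0,-7,-1.45],0],[[0,-7,-1.45],0]]' - 100; python3 - <<'E'
from h import *
import pickle
b=eyes.snapshot("side");a=eyes.snapshot("top");pickle.dump((a,b),open("s3.pkl","wb"))
x=cv2.resize(b["frame"][180:320,175:335],(685,600),interpolation=cv2.INTER_CUBIC)[:,:,::-1]
cv2.imwrite("pics/z9.png",np.clip(x*1.3,0,255).astype(np.uint8))
E
```

```text
t: 17.2
tcp_pos: [0.5074, -0.2124, 0.1801]
tool_rot: [0.434, -0.556, 0.56, -0.436]
force: [0.6, -0.7, -6.7]
finger_gap: 0.13
```

View pics/z9.png

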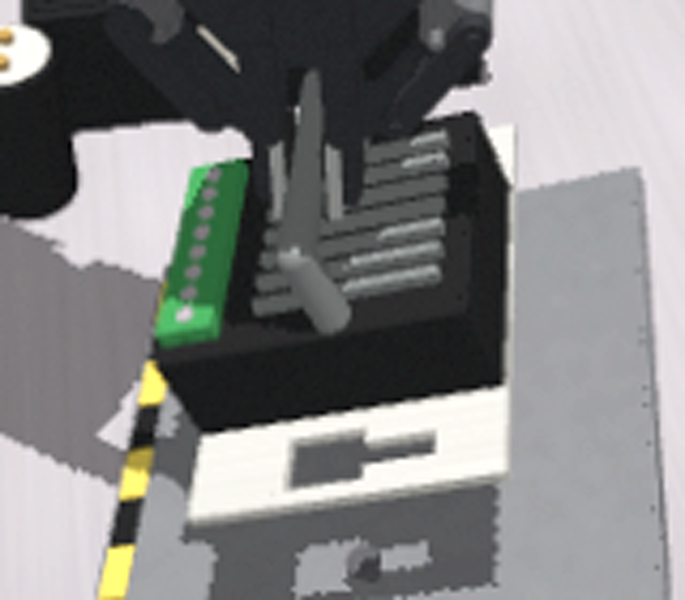

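The module hangs free of the studs at 6.7 N, about 0.68 kg, with both keyholes clear above the board. Now the transfer to the tote, aligned with its walls.

```bash
python3 - <<'E'
from h import *
import pickle
a,_=pickle.load(open("s3.pkl","rb"))
togo([.528,.203,.23],0.0)
for n,p in(("cap",(381,400)),("brk",(307,176)),("coil",(440,180))): print(n,onz(a,np.array(p)/1.5,.09).round(3))
E
```

```text
shift [-40.74  -5.24  -7.96] turn -0.246 t 17.3 F [ 0.   0.9 -7.7] gap 0.1289259221007808
cap [0.384 0.017 0.09 ]
brk [0.753 0.152 0.09 ]
coil [ 0.752 -0.071  0.09 ]
```

```bash
python3 -m jog '[[[0,-2,0],0],[[0,-4,0],0],[[-1,-5.2,-0.2],0],[[-2.5,-5.2,-0.5],-0.01],[[-4.5,-5.2,-0.9],-0.03],[[-7,-5.2,-1.4],-0.04],[[-10,-5.2,-2],-0.06],[[-13,-5.2,-2.5],-0.08],[[-16,-5.2,-3.1],-0.1],[[-19,-5.2,-3.7],-0.12],[[-22,-5.2,-4.3],-0.14],[[-25,-5.2,-4.9],-0.15],[[-28,-5.2,-5.5],-0.17],[[-31,-5.2,-6.1],-0.19],[[-34,-5.2,-6.7],-0.21],[[-36.5,-5.2,-7.2],-0.225],[[-38.5,-5.2,-7.6],-0.235],[[-40,-5.2,-7.8],-0.24],[[-40.7,-5.2,-8],-0.245],[[-40.7,-5.2,-8],-0.245]]'; python3 - <<'E'
from h import *
togo([.528,.203,.05],0.0)
import pickle
b=eyes.snapshot("side");a=eyes.snapshot("top");pickle.dump((a,b),open("s4.pkl","wb"))
# handle / module size in the views: green + flange masks
for s in(a,b):
    hsv=cv2.cvtColor(s["frame"],cv2.COLOR_RGB2HSV);m=cv2.inRange(hsv,(45,90,40),(85,255,255))
    for c in sorted(cv2.findContours(m,0,2)[0],key=cv2.contourArea)[-3:]:print(cv2.contourArea(c),cv2.boundingRect(c))
# expected strip ends for level and 20deg pitch, in the top view
H=np.array([.528,.203,.272])
for p in(0,.17,.35):
    M=R.from_euler('y',-p).as_matrix()
    print(p,[proj(s,np.array([H+M@[-.07,y,-.026] for y in(.04,-.04)])).round(0).tolist() for s in(a,b)])
E
```

```text
t: 18.97
tcp_pos: [0.5254, 0.205, 0.2277]
tool_rot: [0.501, -0.5, 0.499, -0.5]
force: [-0.8, -0.2, -7.2]
finger_gap: 0.133
shift [ 0.21 17.77  0.32] turn 0.002 t 18.9667 F [-0.8 -0.2 -7.2] gap 0.1334316331839655
176.0 (168, 221, 21, 12)
107.5 (206, 84, 12, 22)
197.5 (131, 34, 31, 13)
387.0 (127, 61, 37, 20)
0 [[[148.0, 237.0], [185.0, 239.0]], [[197.0, 78.0], [199.0, 93.0]]]
0.17 [[[149.0, 235.0], [186.0, 236.0]], [[200.0, 82.0], [202.0, 98.0]]]
0.35 [[[151.0, 231.0], [187.0, 232.0]], [[204.0, 86.0], [206.0, 102.0]]]
```

It is over the tote centre, and the green strip position says it is still pitched about 20°. I'll lower to near the floor, then ease the grip so the module can turn flat as it touches.

```bash
python3 -m jog '[[[0,1,0],0],[[0,3,0],0],[[0,5.5,0],0],[[0,8,0],0],[[0,10.5,0],0],[[0,12.5,0],0],[[0,14,0],0],[[0,14.8,0],0],[[0,15,0],0],[[0,15,0],0]]' && python3 -m jog '[[[0,0.2,0],0],[[0,0.5,0],0],[[0,0.8,0],0],[[0,1.0,0],0],[[0,1.2,0],0],[[0,1.2,0],0]]' 0 40
```

```text
t: 19.9
tcp_pos: [0.5272, 0.2022, 0.0787]
tool_rot: [-0.5, 0.501, -0.5, 0.499]
force: [0.4, -0.1, -6.4]
finger_gap: 0.13
t: 20.4
tcp_pos: [0.528, 0.2034, 0.0678]
tool_rot: [0.499, -0.5, 0.501, -0.5]
force: [1.0, 0.2, -3.4]
finger_gap: 0.132
```

Contact has begun: the load dropped from 6.4 to 3.4 N. I'll continue slowly.

```bash
python3 -m jog '[[[0,0.2,0],0],[[0,0.4,0],0],[[0,0.6,0],0],[[0,0.8,0],0],[[0,1.0,0],0],[[0,1.0,0],0]]' 0 30 && python3 -m jog '[[[0,0.2,0],0],[[0,0.4,0],0],[[0,0.6,0],0],[[0,0.75,0],0],[[0,0.75,0],0],[[0,0.75,0],0]]' 0 25
```

```text
t: 20.9
tcp_pos: [0.5329, 0.2035, 0.06]
tool_rot: [-0.496, 0.497, -0.503, 0.503]
force: [5.2, -0.5, 7.2]
finger_gap: 0.132
t: 21.4
tcp_pos: [0.5395, 0.2036, 0.0561]
tool_rot: [-0.493, 0.494, -0.506, 0.507]
force: [11.6, -2.1, 21.5]
finger_gap: 0.129
```

```bash
python3 -m jog '[[[0,0,0.4],0],[[0,0,0.8],0],[[0,0,1.2],0],[[0,0,1.6],0],[[0,0,1.9],0],[[0,0,1.9],0],[[0,0,1.9],0]]' 0 20
```

```text
t: 21.98
tcp_pos: [0.5455, 0.2028, 0.0487]
tool_rot: [-0.5, 0.5, -0.5, 0.499]
force: [1.0, -1.0, -5.2]
finger_gap: 0.131
```

The bar is at flange-flat height (0.049 + 0.041 = 0.090). Release, rise straight up, and check numerically.

```bash
python3 -m jog '[[[0,0.1,0],0],[[0,0.1,0],0],[[0,0.1,0],0],[[0,0.1,0],0],[[0,0.1,0],0],[[0,0.1,0],0]]' 4.5 && python3 -m jog '[[[0,-1,0],0],[[0,-3,0],0],[[0,-6,0],0],[[0,-9,0],0],[[0,-12,0],0],[[0,-15,0],0],[[0,-18,0],0],[[0,-20,0],0],[[0,-20,-3],0],[[0,-20,-6],0],[[0,-20,-9],0],[[0,-20,-11],0],[[0,-20,-11],0],[[0,-20,-11],0],[[0,-20,-11],0]]'; python3 - <<'E'
from h import *
import pickle
b=eyes.snapshot("side");a=eyes.snapshot("top")
save(b,"fin.png")
P=[]
for s,z in((a,.064),(b,.064)):
    m=cv2.inRange(cv2.cvtColor(s["frame"],cv2.COLOR_RGB2HSV),(45,90,40),(85,255,255))
    if s is b: m[:100]=0
    for c in sorted(cv2.findContours(m,0,2)[0],key=cv2.contourArea)[-2:]:
        r=cv2.minAreaRect(c);print(cv2.contourArea(c),np.round(r[0],1),[onz(s,p,z).round(3).tolist() for p in cv2.boxPoints(r)])
    # flange: bright areas inside tote
    g=s["frame"].min(2);T=proj(s,[[.63,.34,.006],[.63,.065,.006],[.405,.065,.006],[.405,.34,.006]])
    k=np.zeros(g.shape,np.uint8);cv2.fillPoly(k,[T.astype(int)],255);w=((g>105)&(k>0)).astype(np.uint8)
    for c in sorted(cv2.findContours(w,0,2)[0],key=cv2.contourArea)[-2:]:
        r=cv2.minAreaRect(c);print(" wing",cv2.contourArea(c),[onz(s,p,.011).round(3).tolist() for p in cv2.boxPoints(r)])
st=manip.sense();print(st["t"],st["tcp_pos"],st["force"],st["finger_gap"])
E
```

```text
t: 22.48
tcp_pos: [0.5462, 0.203, 0.049]
tool_rot: [0.5, -0.5, 0.5, -0.5]
force: [-0.7, -0.1, -0.1]
finger_gap: 0.524
t: 23.73
tcp_pos: [0.4374, 0.2032, 0.2496]
tool_rot: [0.499, -0.5, 0.501, -0.501]
force: [1.1, -0.1, 0.2]
finger_gap: 0.528
292.0 [182. 221.] [[0.502, 0.248, 0.064], [0.505, 0.161, 0.064], [0.48, 0.16, 0.064], [0.477, 0.247, 0.064]]
 wing 177.5 [[0.488, 0.289, 0.011], [0.596, 0.29, 0.011], [0.595, 0.265, 0.011], [0.488, 0.265, 0.011]]
 wing 526.0 [[0.476, 0.154, 0.011], [0.596, 0.154, 0.011], [0.596, 0.119, 0.011], [0.476, 0.12, 0.011]]
114.5 [219.8 150.9] [[0.481, 0.242, 0.064], [0.505, 0.243, 0.064], [0.503, 0.148, 0.064], [0.48, 0.147, 0.064]]
 wing 19.0 [[0.557, 0.338, 0.011], [0.565, 0.34, 0.011], [0.564, 0.275, 0.011], [0.557, 0.274, 0.011]]
 wing 378.0 [[0.474, 0.115, 0.011], [0.57, 0.114, 0.011], [0.566, 0.072, 0.011], [0.474, 0.074, 0.011]]
23.8333 [0.43770265 0.20311446 0.24913475] [ 0.25152317 -0.38151328 -0.0187801 ] 0.5310815764245084
```

No pictures are left, but the numbers agree. The right wing measures 120 x 35 mm on the plane of a flange lying on the floor, and both views place the green strip at the right height. The module's middle is at (0.536, 0.204), about 18 mm from the tote centre.

```bash
python3 -c "
from station import workorder;print(workorder.sign_off())"
```

```text
the job is handed in; nothing more can be done
None
```

The power module is in the black tote, flat on its flange with the handle up and released. I handed the job in at about 24 s of the 56 s allowed; the interface gives no verdict.

**What went wrong and how I fixed it**
- **First grasp:** the fingers closed on top of the bar. The pictures showed the real fingertips about 21 mm above the sensed TCP, so I gripped about 2.5 cm deeper.
- **Sliding by the handle:** the module jammed on the stud heads after about 14 mm, with up to 38 N sideways (up to about 58 N pressing down). I let go and pushed its low end with the closed fingers, which took only about 8–9 N.
- **Setting down:** the module arrived still pitched about 20°, so I eased the grip and moved the arm forward until it turned flat.

**Last checks**
- **Slide:** the total was 35.9 mm, against 36 needed. The module then lifted off the studs cleanly, weighing about 0.68 kg.
- **Position in the tote:** the middle is about 18 mm from the tote centre in x and 1 mm in y.
- **Flatness:** in the top view the right wing measured 120 x 35 mm on the floor plane, as it should. Both cameras placed the green strip consistently.
- **Release:** the gripper is open, about 0.2 m higher, and reads no significant force.

**Not confirmed**
- **Partial masks:** the left wing mask was incomplete in the top view. The wing masks in the side view were also incomplete or mixed up with the tote wall, so I did not use them.
- **Final picture:** I had used up the picture limit, so I could not look at the end state.
- **Bystanders:** I did not measure them again at the end. The arm's path stayed clear of all three.

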